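# Lift the oiled drawer knob with the tongs

### The arm

A 7-joint arm with a two-finger parallel gripper is mounted at the origin on the work surface. World frame = base frame: x ahead of the robot, y to its left, z up, the work surface at z = 0. Lengths are in mm, angles in rad, forces in N, time in s.
With the tool pointing down it reaches from about 350 to 900 mm from the base axis. Payload 7.2 kg.
Tool frame: the origin (TCP) lies at the very end of the fingers, on their centre line; the grasp point (between the pads) lies env.grip_depth behind it (env.grip_depth is the distance from the TCP to the grasp point, in mm); z points along the fingers, y is the line along which they close (so a half turn about z gives the same grasp; the last joint's range is limited). The gripper opens to 88 mm and grips with 3 to 60 N. Pads are 20 mm wide; open, the fingers measure 115 mm over their backs; the gripper's body (75 mm by 178 mm) begins 61 mm behind the grasp point.
Start: joints at [-1.24, 0.411, -0.013, 1.596, 0.006, 1.134, -0.082], TCP at [242.705, 575.954, 222.653] pointing down, gripper open.
Joint ranges: [-2.95, 2.95], [-0.29, 1.99], [-1.47, 1.44], [0.14, 2.54], [-1.03, 4.17], [0.13, 1.85], [-2.86, 2.86]. Speed limits (rad/s): [2.39, 2.39, 3.01, 3.01, 3.14, 3.14, 3.14].

### API

Orientations are given as [roll, pitch, yaw] about the fixed x, y, z axes, in that order (R = Rz(yaw) Ry(pitch) Rx(roll)).
In Python, from rig import env gives the robot as it stands.
- The arm moves only by the tool move_arm, never from a script. Its arguments are lists of equal length, an entry for each row: "offset": the shift along the tool's x, y, z each as a share of 30 cm, from -1 to 1, a list of three; "yaw": the turn about the tool's z as a share of 0.5 rad, from -1 to 1. A call has 1 to 8 rows; each row shifts and turns the commanded pose from where the row before left it, along the tool's axes as they then stand; what a row does not reach is not made up. A row lasts 1/12 s, in which the tool goes at most 41.7 mm and 7.16 degrees, less where a joint would pass 70% of its speed; a pose out of reach is approached as far as the arm can. A call with a number of a shift or a turn outside -1 to 1 is refused whole. A call with a gripper value outside its range is refused whole. "hand" is the closure, from -1 (fully open) to 1 (shut), set as the call begins (left out, the last holds). The fingers move at their own pace and stop on an object; "force" is the grip in N (left out, the last holds). Time passes only in rows, so rows that do not move let the fingers close. It gives the time, the measured TCP pose, the force, the opening and the grip force at its end, in the units of the state.
- env.observe(): the state, without advancing time (a new reading comes with each control period).
- env.camera(name): name is "scene" or "top"; returns a dict with "pixels" (384x512x3 uint8, blue, green, red), "range_z" (384x512 float32, mm along the optical axis (not along the pixel's ray), 0 where there is no reading), "mtx" (3x3 intrinsics, pixels), "world_to_cam" (4x4, takes a point from world to camera coordinates). Camera axes: x right, y down, z forward; pixel columns grow to the right and rows downward; lengths in mm; the calibration is good to about 2 mm. A picture is of the moment at which its call begins.
- env.job_done(): hands the job in; it is judged then, once.
Trained networks look in the newest picture that a camera, given by its name, has taken for a name from the list of things; names that differ only in an ending like _2 or _b are one class to them, and where a whole thing is asked for, a point or a joint stands for the part that bears it (a point fixed in the world has none). Each returns a list of dicts, best first, with "p" (0 to 1); they miss things now and then, are a little off and sometimes report something else, mostly with a low value. They report only what shows in the picture. A call takes as long as a camera call. They do not tell look-alikes from the thing itself.
- env.boxes_of(camera, query): "xyz" ([x, y, z] in mm, in world coordinates, good to about 4 mm: the middle of the surface that is visible of it).
- env.mark_of(camera, query): "xyz" ([x, y, z] in mm, in world coordinates, good to about 4 mm: a listed point, or the origin of a listed thing).
The state is a dict: "time_s": time; "q": joint angles; "joint_velocities": joint speeds; "tau": joint torques, N m; "eef_pos": TCP position; "eef_rot": TCP orientation; "contact_force": force on the tool from outside, world axes, zero at the start; "wrist_torque": the same for the moment, N m; "width": finger opening in mm; "finger_force": force on a finger pad.
Only numpy, scipy, OpenCV 4.12 (cv2) and the standard library are available. Lean on these libraries where they do the work, as an engineer would, in place of code of your own. Each camera call takes 0.05 s, during which the arm holds its last target. There are 200 camera calls.

### The job

The three turned wooden pieces on the dark drying board are freshly oiled and must not be touched by the gripper. Take the steel tongs off their rest, close their tips on the drawer knob (the middle-sized piece: a short stem with a thick round head), and lift it about 10 cm above the board, upright, leaving the tall finial and the flat bun foot standing where they are. Finish while still holding the knob up in the tongs: do not put anything down.

Things in the scene. Friction and masses are not known exactly. Their poses are not given: they have to be found in the camera images.
- tongs: Steel spring tongs lying flat, 215 mm long, 0.12 kg: two mirror arms (5 mm thick, 16 mm high, side by side at +y and -y) on a round hinge heel. Origin: hinge axis, underside; x along the centre line to the tips, z up. A rubber pad 32 mm long, 14 mm high lines each tip inside (x 184 to 216 mm); open, the pads stand 68 mm apart inside, 90 mm over all. Centre of mass about 100 mm from the heel.
- tongs_grip (a point): Centre line of the tongs midway between the arms, 100 mm from the hinge, 8 mm above the underside: squeeze the arms here, along the tongs' y. Over the outer faces: 56 mm open, about 38 mm when closed on the knob's head. Beside and below it, within 45 mm along the tongs, there is only the rest's 6 mm base plate on the table.
- tongs_tip (a point): Point on the tongs' centre line midway between the two tip pads, 200 mm from the hinge, at mid-height.
- tip_left (a point): Centre of the inner (gripping) face of the +y arm's tip pad; it moves with the arm.
- tip_right (a point): Centre of the inner (gripping) face of the -y arm's tip pad; it moves with the arm.
- tongs_left (a joint): Closing angle of the +y arm, rad (the other mirrors it): 0 = open, where the spring holds it; 0.09 = on the knob's head; 0.165 = end stop. The spring pushes each finger at the grip point with 8 N open, 11 N on the knob: squeezed to 48 mm over the arms, the tongs can be carried with pads still 52 mm apart. Half the finger force beyond the spring's reaches the tips.
- rest: Fixed dark wooden rest of the tongs: a 6 mm base plate 150 x 70 mm with two cross bars, each 18 mm along x, 100 mm along y and 40 mm high, centred 55 mm before and behind the origin. Origin: centre of the underside, on the table; the tongs' grip point starts above it.
- board: Fixed dark wooden drying board, 140 mm (x) by 340 mm (y), its top 40 mm above the table. Origin: centre of its underside, at table height; the three pieces stand in a row along its y axis, 105 mm apart, in any order.
- knob: Beech drawer knob, the piece to lift, 46 mm tall, about 30 g, standing on the board on its 26 mm wide foot; a 20 mm thick stem carries a straight-sided round head 32 mm in diameter from 20 to 40 mm above the foot, domed above. Loose. Origin: centre of its underside; z is its axis, up.
- knob_head (a point): On the knob's axis at mid-height of the head's straight side, 30 mm above its underside: where the tongs' pads close.
- finial: Beech finial, tall and slim: 96 mm tall, 32 mm wide at the foot, tapering to a point. Loose, to be left standing. Origin: centre of its underside.
- bun: Beech bun foot, flat: 50 mm in diameter, 22 mm tall. Loose, to be left alone. Origin: centre of its underside.
Things that resemble listed ones, but are neither listed nor needed, are in the scene too. What is shaped like the tongs but green is not meant.

How it is judged (in metres and radians):
On the way, in this order (a step that is already met when the one before it is completed fails the run):
1. the tongs are gripped by the fingers and lifted off their rest (contact force between the fingers and tongs above 1 N and contact force between tongs and rest below 0.05 N and z of tongs in the frame of rest above 0.06 m), for 0.2 s.
2. the knob is gripped between the tongs' tips (contact force between tongs and knob above 1 N and distance between knob_head and tip_left below 0.028 m and distance between knob_head and tip_right below 0.028 m), for 0.2 s.
At the end, for the whole second after the job is handed in: The fingers hold the tongs, whose pad centres lie within 30 mm of the knob head's centre; the knob is still, over 70 mm clear above the board, tilted under 0.6 rad, touched by the tongs only; tongs off rest and board; finial and bun upright within 30 mm of their starts (z of knob in the frame of board above 0.11 m and angle between knob's own z axis and vertical below 0.6 rad and linear speed of knob below 0.03 m/s and distance between knob_head and tip_left below 0.03 m and distance between knob_head and tip_right below 0.03 m and contact force between tongs and knob above 1 N and contact force between each of the arm, the fingers and knob below 0.1 N and contact force between the fingers and tongs above 1 N and contact force between tongs and rest below 0.1 N and contact force between tongs and board below 0.1 N and distance of each of finial, bun from where it was at the start of the episode below 0.03 m and angle between each of finial, bun's own z axis and vertical below 0.2 rad); the arm keeps its last pose, push and grip.
It fails at once if the robot itself touches the knob, the finial or the bun foot (contact force between any of the arm, the fingers and knob above 0.5 N or contact force between any of the arm, the fingers and finial above 0.5 N or contact force between any of the arm, the fingers and bun above 0.5 N).
It fails at once if the finial or the bun foot is knocked over or pushed more than 30 mm away (angle between any of finial, bun's own z axis and vertical above 0.5 rad or distance of any of finial, bun from where it was at the start of the episode above 0.03 m).
It also fails if it takes over 45 s, if anything falls off the work surface, if the arm or the gripper's body presses on something with over 40 N, if the wrist force passes 120 N, or if a joint passes its speed limit or range.

## Working session

There is one attempt and no reset: what is moved stays moved. The work goes in short steps, Python scripts to look and compute and a tool call to move; the robot and the scene stay as the last step left them, time stands still between calls to the robot, and variables do not carry over. Pictures are saved under pics/ and viewed, at most 10 in all, crops included, and the job is handed in when it is done.

Besides the shell and the picture viewer there is one more tool, called after "Call:" as name(argument=value, ...) on one line, values as JSON. move_arm: Moves the arm, as the interface text tells. Its arguments: {"type":"object","properties":{"offset":{"type":"array","items":{"type":"array","items":{"type":"number","minimum":-1,"maximum":1}}},"yaw":{"type":"array","items":{"type":"number","minimum":-1,"maximum":1}},"hand":{"type":"number"},"force":{"type":"number"}},"required":["offset","yaw"]}

```bash
mkdir -p pics; python3 - <<'E'
from rig import env
import cv2,numpy as np
s=env.observe();print(s['time_s'],s['eef_pos'],s['eef_rot'],s['width'],env.grip_depth)
ims=[]
for c in("scene","top"):
    im=env.camera(c);ims.append(im['pixels'])
    for q in("tongs","tongs_grip","tongs_tip","tip_left","tip_right","rest","board","knob","knob_head","finial","bun"):
        print(c,q,[(np.round(d['xyz']).tolist(),round(d['p'],2)) for d in env.mark_of(c,q)][:3])
cv2.imwrite('pics/a.png',ims[0]);cv2.imwrite('pics/b.png',ims[1])
E
```

```text
0.0 [242.5138065  575.48706912 221.81332131] [-3.14000130e+00  8.62944786e-05  2.74286677e+00] 87.80526766322592 18.700000000000003
scene tongs [([309.0, 414.0, 3.0], 0.75), ([383.0, 295.0, 43.0], 0.73)]
scene tongs_grip [([215.0, 378.0, 11.0], 0.82), ([478.0, 300.0, 53.0], 0.62)]
scene tongs_tip [([118.0, 342.0, 11.0], 0.8), ([582.0, 307.0, 49.0], 0.7)]
scene tip_left [([580.0, 332.0, 49.0], 0.94), ([129.0, 308.0, 5.0], 0.8), ([574.0, 33.0, 73.0], 0.27)]
scene tip_right [([585.0, 270.0, 47.0], 0.82), ([112.0, 378.0, 8.0], 0.82), ([480.0, 300.0, 50.0], 0.72)]
scene rest [([480.0, 292.0, -1.0], 0.73)]
scene board [([580.0, -69.0, -3.0], 0.58)]
scene knob [([574.0, 31.0, 39.0], 0.75)]
scene knob_head [([574.0, 35.0, 70.0], 0.58), ([581.0, 332.0, 46.0], 0.49)]
scene finial [([575.0, -169.0, 38.0], 0.7)]
scene bun [([579.0, -75.0, 43.0], 0.85)]
top tongs [([311.0, 410.0, -2.0], 0.94), ([386.0, 296.0, 37.0], 0.61)]
top tongs_grip [([215.0, 376.0, 9.0], 0.91), ([480.0, 300.0, 50.0], 0.6)]
top tongs_tip [([583.0, 301.0, 47.0], 0.82), ([121.0, 344.0, 7.0], 0.59)]
top tip_left [([577.0, 341.0, 48.0], 0.64)]
top tip_right [([579.0, 265.0, 48.0], 0.71), ([109.0, 379.0, 10.0], 0.55)]
top rest [([481.0, 294.0, 3.0], 0.83)]
top board [([581.0, -66.0, 2.0], 0.7)]
top knob [([581.0, 36.0, 46.0], 0.5)]
top knob_head [([575.0, 33.0, 70.0], 0.57)]
top finial [([577.0, -170.0, 41.0], 0.7)]
top bun [([576.0, -78.0, 41.0], 0.8)]
```

View pics/a.png

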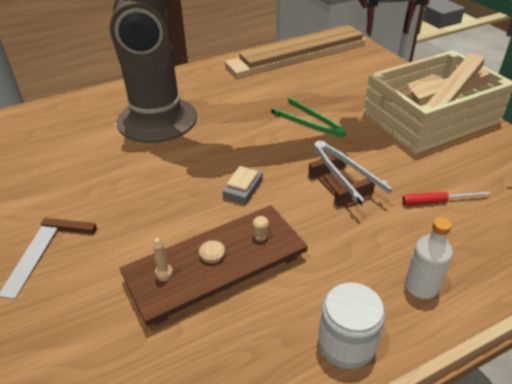

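View pics/b.png

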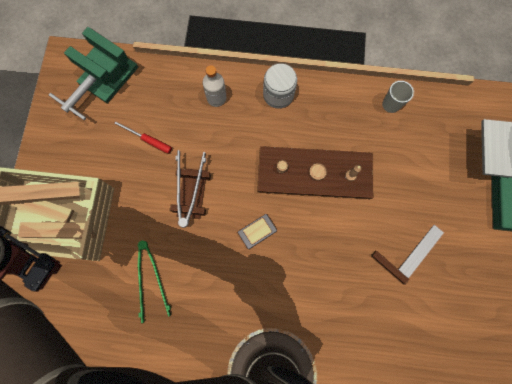

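The scene picture shows the steel tongs on their rest (heel at pixel 320,145, tips at 362,200 and 388,188). The green look-alike is at (305,118). On the board are the finial (162,262), the bun (211,250) and the knob (261,228). The top view agrees, with the tongs heel at (183,222), the tips near row 152 and the knob at (283,166). The networks' 383,295 → 583,303 hit is therefore the steel pair. I'll refine these positions with depth.

```bash
cat > h.py <<'E'
from rig import env
import numpy as np
def cloud(c):
    d=env.camera(c);Z=d['range_z'].astype(float);v,u=np.indices(Z.shape);K=d['mtx']
    P=np.stack([(u-K[0,2])*Z/K[0,0],(v-K[1,2])*Z/K[1,1],Z,np.ones_like(Z)],-1)
    P=(P@np.linalg.inv(d['world_to_cam']).T)[...,:3];P[Z==0]=np.nan
    return P,d['pixels'].astype(int)
def steel(c,z0,z1,box):
    P,im=cloud(c);m=(P[...,2]>z0)&(P[...,2]<z1)&(P[...,0]>box[0])&(P[...,0]<box[1])&(P[...,1]>box[2])&(P[...,1]<box[3])
    return P[m],im[m]
E
python3 - <<'E'
from h import *
for c in("top","scene"):
    p,im=steel(c,48,75,(350,640,230,370))
    g=im.min(1)>90;q=p[g]
    print(c,len(q),'z',np.round(np.percentile(q[:,2],[5,50,95])))
    for a in range(370,610,20):
        s=q[(q[:,0]>=a)&(q[:,0]<a+20)]
        if len(s):print(a,np.round([s[:,0].mean(),s[:,1].min(),s[:,1].max(),s[:,0].min(),s[:,0].max()]).tolist(),len(s))
    k,_=steel(c,66,95,(540,620,-10,80));print('knob',np.round([k.min(0),k.max(0),k.mean(0)],1).tolist())
    P,im=cloud(c)
    m=(abs(P[...,2]-40)<3)&(P[...,0]>400)&(P[...,0]<700)&(abs(P[...,1]+70)<185)
    b=P[m];print('board',np.round([np.percentile(b,1,axis=0),np.percentile(b,99,axis=0)]).tolist())
    import cv2;print(cv2.minAreaRect(b[:,:2].astype(np.float32)))
    m=(abs(P[...,2]-40)<3)&(P[...,0]>400)&(P[...,0]<560)&(P[...,1]>225)&(P[...,1]<370)&(im.min(-1)<80)
    for lo,hi in((400,470),(490,560)):
        r=P[m];r=r[(r[:,0]>lo)&(r[:,0]<hi)]
        if len(r):print('bar',np.round([r.min(0),r.max(0)]).tolist())
E
```

```text
top 405 z [49. 55. 59.]
370 [380.0, 283.0, 308.0, 371.0, 390.0] 62
390 [399.0, 280.0, 313.0, 390.0, 409.0] 40
410 [421.0, 277.0, 318.0, 411.0, 430.0] 32
430 [440.0, 273.0, 321.0, 431.0, 450.0] 31
450 [460.0, 271.0, 325.0, 451.0, 470.0] 29
470 [480.0, 271.0, 328.0, 471.0, 490.0] 30
490 [500.0, 269.0, 331.0, 491.0, 510.0] 30
510 [520.0, 268.0, 334.0, 511.0, 530.0] 33
530 [540.0, 266.0, 336.0, 530.0, 550.0] 32
550 [561.0, 260.0, 343.0, 551.0, 570.0] 38
570 [579.0, 258.0, 345.0, 570.0, 589.0] 40
590 [592.0, 263.0, 340.0, 590.0, 595.0] 6
knob [[556.8, 17.1, 67.8], [587.0, 48.1, 89.3], [570.3, 32.5, 82.2]]
board [[416.0, -237.0, 37.0], [648.0, 96.0, 43.0]]
((527.5255737304688, -68.48591613769531), (239.93118286132812, 347.2177429199219), 2.9161205291748047)
bar [[409.0, 242.0, 37.0], [436.0, 342.0, 43.0]]
bar [[523.0, 243.0, 37.0], [542.0, 343.0, 43.0]]
scene 685 z [49. 55. 58.]
370 [382.0, 281.0, 306.0, 371.0, 390.0] 51
390 [399.0, 278.0, 310.0, 390.0, 410.0] 68
410 [421.0, 276.0, 319.0, 410.0, 430.0] 52
430 [440.0, 272.0, 320.0, 430.0, 450.0] 48
450 [460.0, 269.0, 323.0, 450.0, 470.0] 58
470 [480.0, 269.0, 326.0, 471.0, 489.0] 50
490 [500.0, 266.0, 329.0, 490.0, 510.0] 68
510 [520.0, 266.0, 333.0, 510.0, 529.0] 56
530 [540.0, 262.0, 335.0, 530.0, 550.0] 60
550 [560.0, 257.0, 343.0, 550.0, 570.0] 72
570 [578.0, 256.0, 346.0, 570.0, 589.0] 77
590 [593.0, 261.0, 343.0, 590.0, 598.0] 24
knob [[561.7, 15.0, 66.1], [591.4, 45.6, 89.6], [579.5, 28.0, 80.6]]
board [[501.0, -239.0, 38.0], [653.0, 94.0, 43.0]]
((528.8125610351562, -70.04698181152344), (242.93899536132812, 348.5936279296875), 3.0555741786956787)
bar [[414.0, 241.0, 37.0], [460.0, 342.0, 43.0]]
bar [[510.0, 241.0, 37.0], [548.0, 331.0, 43.0]]
```

Call:
move_arm(offset=[[0, 0, 0], [0, 0, 0], [0, 0, 0], [0, 0, 0], [0, 0, 0]], yaw=[-0.216, -0.216, -0.216, -0.216, 0], hand=-1, force=30)

```text
time_s: 1.92
eef_pos: [242.8, 575.9, 222.6]
eef_rot: [3.142, -0.0, -3.104]
contact_force: [0.5, 0.2, 0.4]
width: 88.0
finger_force: 0.0
```

Call:
move_arm(offset=[[-0.095, -0.118, 0], [-0.095, -0.118, 0], [-0.095, -0.118, 0], [-0.095, -0.118, 0], [-0.095, -0.118, 0], [-0.095, -0.118, 0], [-0.095, -0.118, 0], [-0.095, -0.118, 0]], yaw=[0, 0, 0, 0, 0, 0, 0, 0])

```text
time_s: 2.58
eef_pos: [461.3, 321.7, 223.0]
eef_rot: [3.141, 0.0, -3.112]
contact_force: [0.8, 1.2, 0.4]
width: 87.6
finger_force: 0.0
```

Call:
move_arm(offset=[[0, 0, 0], [0, 0, 0]], yaw=[0, 0])

```text
time_s: 2.75
eef_pos: [462.2, 320.8, 222.8]
eef_rot: [-3.141, 0.001, -3.118]
contact_force: [-0.4, 0.8, -0.1]
width: 87.8
finger_force: 0.0
```

Call:
move_arm(offset=[[-0.03, -0.037, 0], [-0.03, -0.037, 0], [0, 0, 0.09], [0, 0, 0.09], [0, 0, 0.09], [0, 0, 0.09], [0, 0, 0], [0, 0, 0]], yaw=[0, 0, 0, 0, 0, 0, 0, 0])

```text
time_s: 3.42
eef_pos: [477.4, 302.7, 113.9]
eef_rot: [-3.14, -0.003, -3.108]
contact_force: [0.5, 0.4, 0.4]
width: 87.9
finger_force: 0.0
```

```bash
python3 - <<'E'
from rig import env
import cv2
p=[]
for c in("scene","top"):
    a=env.camera(c)['pixels']
    a=a[80:260,230:470] if c=="scene" else a[100:280,100:340]
    p.append(cv2.resize(a,None,fx=1.65,fy=1.65,interpolation=3))
cv2.imwrite('pics/c.png',cv2.hconcat(p));print(env.observe()['eef_pos'])
E
```

```text
[479.25770341 303.18781599 116.16985451]
```

View pics/c.png

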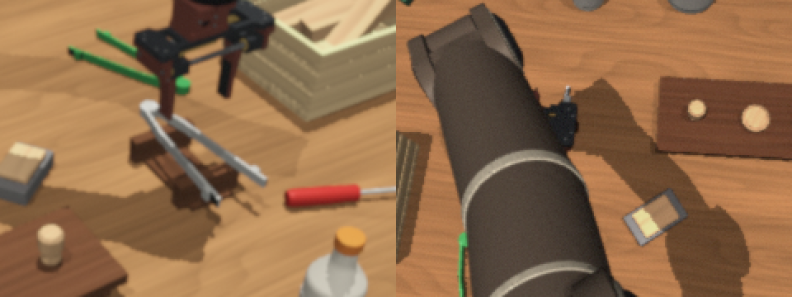

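The crop shows the fingers straddling the steel tongs above the rest, one at (165,95) and one at (230,80), and they close across the arms. I'll centre with a small correction and go down.

Call:
move_arm(offset=[[-0.007, -0.012, 0], [0, 0, 0.07], [0, 0, 0.07], [0, 0, 0.07], [0, 0, 0.073], [0, 0, 0], [0, 0, 0]], yaw=[0, 0, 0, 0, 0, 0, 0])

```text
time_s: 4.1
eef_pos: [481.4, 298.2, 30.3]
eef_rot: [-3.141, -0.0, -3.109]
contact_force: [0.3, 0.1, -0.1]
width: 87.7
finger_force: 0.0
```

Call:
move_arm(offset=[[0, 0, 0], [0, 0, 0], [0, 0, 0], [0, 0, 0], [0, 0, 0], [0, 0, 0], [0, 0, 0], [0, 0, 0]], yaw=[0, 0, 0, 0, 0, 0, 0, 0], hand=-0.1, force=30)

```text
time_s: 4.77
eef_pos: [481.8, 298.9, 30.5]
eef_rot: [3.141, 0.001, -3.108]
contact_force: [0.4, -0.3, 6.8]
width: 48.9
finger_force: 10.9
```

Call:
move_arm(offset=[[0, 0, -0.02], [0, 0, -0.05], [0, 0, -0.08], [0, 0, -0.08], [0, 0, -0.08], [0, 0, -0.06], [0, 0, 0], [0, 0, 0]], yaw=[0, 0, 0, 0, 0, 0, 0, 0])

```text
time_s: 5.43
eef_pos: [481.3, 298.3, 141.3]
eef_rot: [3.141, 0.001, -3.108]
contact_force: [0.3, 0.4, -1.9]
width: 48.6
finger_force: 8.6
```

Call:
move_arm(offset=[[0, 0, 0], [0, 0, 0], [0, 0, 0], [0, 0, 0]], yaw=[0, 0, 0, 0])

```text
time_s: 5.77
eef_pos: [480.7, 297.9, 139.7]
eef_rot: [-3.141, -0.002, -3.108]
contact_force: [-0.3, 0.2, -1.2]
width: 48.4
finger_force: 8.6
```

```bash
python3 - <<'E'
from h import *
s=env.observe();print(s['eef_pos'],s['width'],s['finger_force'])
p,im=steel("scene",120,185,(350,640,230,370));q=p[im.min(1)>90]
for a in range(370,610,20):
    t=q[(q[:,0]>=a)&(q[:,0]<a+20)]
    if len(t):print(a,np.round([t[:,0].mean(),t[:,1].min(),t[:,1].max(),*np.percentile(t[:,2],[5,50,95]),t[:,0].max()]).tolist(),len(t))
for n in("tongs_tip","tip_left","tip_right","tongs"):print(n,[(np.round(d['xyz']).tolist(),round(d['p'],2)) for d in env.mark_of("scene",n)][:2])
E
```

```text
[480.70535164 297.93185668 139.68446441] 48.406967602281895 8.61289638618473
430 [446.0, 273.0, 317.0, 151.0, 161.0, 166.0, 450.0] 32
450 [459.0, 274.0, 320.0, 151.0, 160.0, 166.0, 470.0] 51
470 [479.0, 262.0, 321.0, 153.0, 162.0, 177.0, 490.0] 46
490 [501.0, 271.0, 324.0, 153.0, 162.0, 167.0, 510.0] 74
510 [520.0, 270.0, 326.0, 152.0, 161.0, 166.0, 530.0] 98
530 [540.0, 270.0, 328.0, 151.0, 160.0, 166.0, 550.0] 110
550 [560.0, 264.0, 336.0, 152.0, 162.0, 167.0, 570.0] 106
570 [579.0, 264.0, 337.0, 152.0, 162.0, 167.0, 590.0] 126
590 [593.0, 269.0, 335.0, 152.0, 161.0, 166.0, 596.0] 33
tongs_tip [([579.0, 307.0, 159.0], 0.87), ([121.0, 343.0, 11.0], 0.63)]
tip_left [([135.0, 310.0, 4.0], 0.9), ([579.0, 324.0, 156.0], 0.82)]
tip_right [([581.0, 275.0, 156.0], 0.81), ([109.0, 380.0, 6.0], 0.63)]
tongs [([311.0, 415.0, -0.0], 0.86), ([576.0, -173.0, 39.0], 0.74)]
```

Call:
move_arm(offset=[[0.003, -0.03, 0], [0.003, -0.06, 0], [0.003, -0.07, 0], [0.003, -0.07, 0], [0.003, -0.07, 0], [0.003, -0.07, 0], [0.003, -0.07, 0], [0.003, -0.07, 0]], yaw=[0, 0, 0, 0, 0, 0, 0, 0])

```text
time_s: 6.68
eef_pos: [478.8, 143.4, 140.9]
eef_rot: [-3.142, 0.0, -3.109]
contact_force: [-0.5, 0.4, -0.7]
width: 48.3
finger_force: 8.6
```

Call:
move_arm(offset=[[0.003, -0.07, 0], [0.003, -0.07, 0], [0.003, -0.07, 0], [0.003, -0.07, 0], [0.003, -0.06, 0], [0.003, -0.04, 0], [0, 0, 0], [0, 0, 0]], yaw=[0, 0, 0, 0, 0, 0, 0, 0])

```text
time_s: 7.35
eef_pos: [477.3, 30.4, 140.9]
eef_rot: [3.141, 0.0, -3.11]
contact_force: [-0.4, 0.3, -1.4]
width: 48.7
finger_force: 8.6
```

Call:
move_arm(offset=[[0, 0, 0], [0, 0, 0], [0, 0, 0], [0, 0, 0]], yaw=[0, 0, 0, 0])

```text
time_s: 7.68
eef_pos: [477.4, 31.8, 140.7]
eef_rot: [3.141, -0.0, -3.107]
contact_force: [0.2, 0.0, -1.2]
width: 48.2
finger_force: 8.6
```

```bash
python3 - <<'E'
from h import *
import cv2
s=env.observe();print(s['eef_pos'],s['eef_rot'],s['width'],s['finger_force'])
for c in("scene","top"):
  p,im=steel(c,120,185,(350,660,-40,100));q=p[im.min(1)>90]
  for a in range(490,620,20):
    t=q[(q[:,0]>=a)&(q[:,0]<a+20)]
    if len(t):print(c,a,np.round([t[:,0].mean(),t[:,1].min(),t[:,1].max(),*np.percentile(t[:,2],[5,50,95]),t[:,0].max()]).tolist(),len(t))
  k,_=steel(c,66,95,(540,620,-10,80));print('knob',np.round([k.min(0),k.max(0)],1).tolist())
  for n in("knob_head","tip_left","tip_right"):print(n,[(np.round(d['xyz']).tolist(),round(d['p'],2)) for d in env.mark_of(c,n)][:3])
a=env.camera("scene")['pixels'][120:320,120:400]
cv2.imwrite('pics/d.png',cv2.resize(a,None,fx=2.5,fy=2.5,interpolation=3))
E
```

```text
[477.43858445  31.77367354 140.68242538] [ 3.14144177e+00 -9.84059120e-05 -3.10701738e+00] 48.245780655802285 8.611062242416665
scene 490 [500.0, 6.0, 58.0, 152.0, 163.0, 167.0, 510.0] 77
scene 510 [520.0, 5.0, 59.0, 154.0, 164.0, 168.0, 529.0] 86
scene 530 [540.0, 5.0, 62.0, 153.0, 164.0, 168.0, 549.0] 96
scene 550 [561.0, -2.0, 69.0, 153.0, 165.0, 168.0, 570.0] 98
scene 570 [578.0, -2.0, 71.0, 154.0, 165.0, 169.0, 590.0] 123
scene 590 [592.0, 3.0, 67.0, 153.0, 163.0, 169.0, 595.0] 26
knob [[560.0, 14.9, 66.3], [591.2, 46.0, 88.6]]
knob_head [([572.0, 34.0, 73.0], 0.75)]
tip_left [([578.0, 59.0, 156.0], 0.84), ([133.0, 310.0, 7.0], 0.75)]
tip_right [([478.0, 296.0, 1.0], 0.57), ([579.0, 12.0, 156.0], 0.55), ([112.0, 375.0, 6.0], 0.52)]Traceback (most recent call last):
  File "<stdin>", line 9, in <module>
    return umr_minimum(a, axis, None, out, keepdims, initial, where)
ValueError: zero-size array to reduction operation minimum which has no identity
```

Call:
move_arm(offset=[[0.01, -0.011, 0], [0, 0, 0.04], [0, 0, 0.06], [0, 0, 0.04], [0, 0, 0], [0, 0, 0]], yaw=[0, 0, 0, 0, 0, 0])

```text
time_s: 8.53
eef_pos: [474.0, 27.3, 98.5]
eef_rot: [-3.141, -0.001, -3.109]
contact_force: [0.4, 0.0, -1.3]
width: 48.9
finger_force: 8.6
```

```bash
python3 - <<'E'
from h import *
import cv2
s=env.observe();print(s['eef_pos'],s['width'],s['finger_force'])
p,im=steel("scene",103,140,(350,660,-40,100));q=p[im.min(1)>90]
for a in range(530,620,20):
    t=q[(q[:,0]>=a)&(q[:,0]<a+20)]
    if len(t):print(a,np.round([t[:,1].min(),t[:,1].max(),*np.percentile(t[:,2],[5,50,95]),t[:,0].max()]).tolist(),len(t))
a=env.camera("scene")['pixels'][120:320,120:400]
cv2.imwrite('pics/d.png',cv2.resize(a,None,fx=2.5,fy=2.5,interpolation=3))
E
```

```text
[474.04141718  27.25808418  98.52508177] 48.86155039542162 8.60603877576068
530 [-1.0, 58.0, 111.0, 123.0, 126.0, 549.0] 84
550 [-7.0, 66.0, 110.0, 123.0, 126.0, 570.0] 118
570 [-6.0, 61.0, 111.0, 123.0, 126.0, 590.0] 97
```

View pics/d.png

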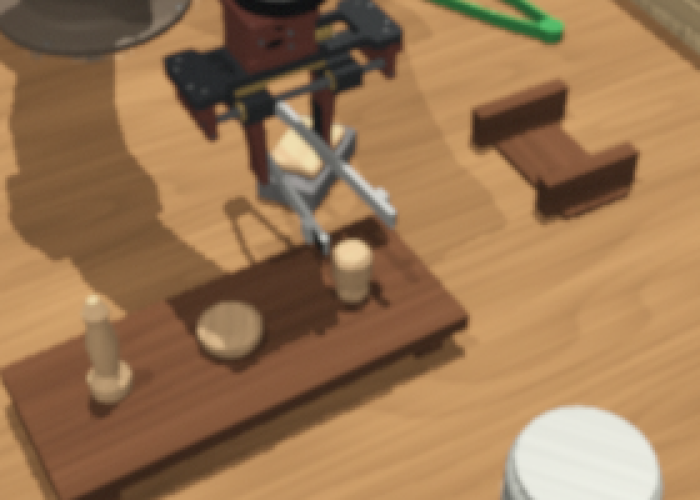

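The tongs' open tips at (322,240) and (390,215) straddle the line above the knob at (352,260). The offset is about 1 mm, so I'll go down.

Call:
move_arm(offset=[[0, 0.003, 0.03], [0, 0, 0.04], [0, 0, 0.04], [0, 0, 0.03], [0, 0, 0.015], [0, 0, 0], [0, 0, 0]], yaw=[0, 0, 0, 0, 0, 0, 0])

```text
time_s: 9.22
eef_pos: [474.6, 28.5, 52.3]
eef_rot: [-3.142, -0.0, -3.108]
contact_force: [-0.3, 0.5, -1.4]
width: 48.5
finger_force: 8.6
```

```bash
python3 - <<'E'
from h import *
import cv2
s=env.observe();print(s['eef_pos'],s['contact_force'],s['width'],s['finger_force'])
a=env.camera("scene")['pixels'][180:300,140:300]
cv2.imwrite('pics/e.png',cv2.resize(a,None,fx=4,fy=4,interpolation=3))
E
```

```text
[474.63485311  28.51980396  52.25881705] [-0.26306016  0.45618433 -1.41628065] 48.46859384347402 8.605273971625138
```

View pics/e.png

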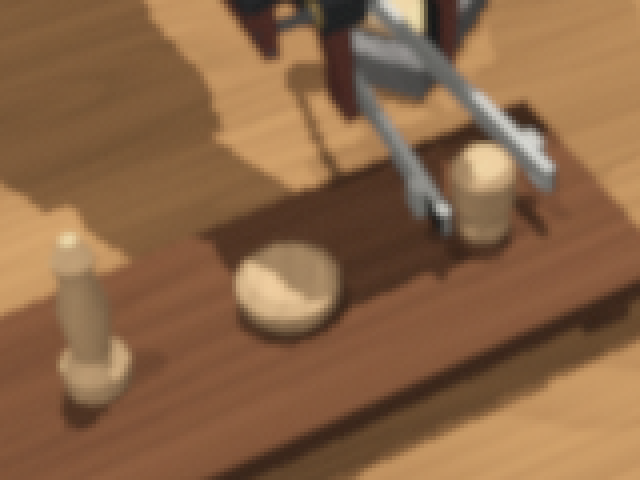

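The knob at (485,195) stands upright between the two tips at (440,225) and (548,180). Closing now.

Call:
move_arm(offset=[[0, 0, 0], [0, 0, 0], [0, 0, 0], [0, 0, 0], [0, 0, 0], [0, 0, 0], [0, 0, 0], [0, 0, 0]], yaw=[0, 0, 0, 0, 0, 0, 0, 0], hand=1, force=35)

```text
time_s: 9.93
eef_pos: [474.7, 28.5, 52.3]
eef_rot: [3.142, 0.0, -3.108]
contact_force: [0.7, 0.2, -0.9]
width: 37.3
finger_force: 35.0
```

Call:
move_arm(offset=[[0, 0, -0.01], [0, 0, -0.03], [0, 0, -0.05], [0, 0, -0.06], [0, 0, -0.06], [0, 0, -0.06], [0, 0, -0.05], [0, 0, -0.03]], yaw=[0, 0, 0, 0, 0, 0, 0, 0])

```text
time_s: 10.6
eef_pos: [475.0, 28.5, 159.4]
eef_rot: [3.141, 0.002, -3.108]
contact_force: [-0.4, 0.0, -0.9]
width: 37.4
finger_force: 35.0
```

Call:
move_arm(offset=[[0, 0, 0], [0, 0, 0], [0, 0, 0], [0, 0, 0], [0, 0, 0], [0, 0, 0]], yaw=[0, 0, 0, 0, 0, 0])

```text
time_s: 11.1
eef_pos: [474.2, 28.4, 156.6]
eef_rot: [-3.141, -0.001, -3.108]
contact_force: [-0.4, 1.0, -1.3]
width: 37.1
finger_force: 35.0
```

```bash
python3 - <<'E'
from h import *
import cv2
s=env.observe();print(s['time_s'],s['eef_pos'],s['contact_force'],s['width'],s['finger_force'])
a=env.camera("scene")['pixels'][120:300,130:330]
cv2.imwrite('pics/f.png',cv2.resize(a,None,fx=3,fy=3,interpolation=3))
for n in("knob","knob_head","tip_left","tip_right","finial","bun"):print(n,[(np.round(d['xyz']).tolist(),round(d['p'],2)) for d in env.mark_of("scene",n)][:2])
E
```

```text
11.1 [474.16755422  28.44040619 156.57365608] [-0.44860116  1.04219892 -1.32299355] 37.112086869528795 34.991363883018494
knob [([573.0, 34.0, 143.0], 0.74)]
knob_head [([571.0, 37.0, 177.0], 0.65)]
tip_left [([573.0, 44.0, 173.0], 0.82)]
tip_right [([572.0, 16.0, 172.0], 0.84), ([113.0, 376.0, 3.0], 0.78)]
finial [([572.0, -172.0, 40.0], 0.57)]
bun [([574.0, -75.0, 41.0], 0.79)]
```

View pics/f.png

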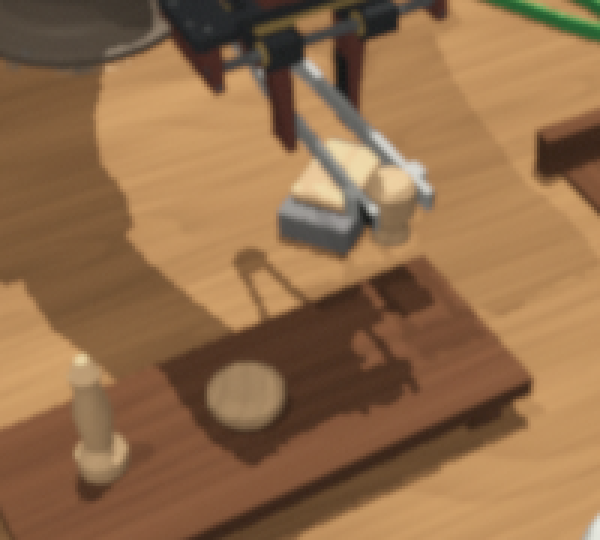

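The knob at (395,205) hangs upright between the tips, with its underside near z = 143. The finial (98,420) and the bun (245,395) are where they started. Handing the job in.

```bash
python3 -c "
from rig import env
print(env.job_done())"
```

```text
the job is handed in; nothing more can be done
None
```

I handed the job in with the knob held upright in the tongs about 10 cm above the board and the finial and bun still standing in place; the hand-in gave no verdict back.

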